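Load the dry block heater and seat its indexed cover

TASK

Load both capped vials into bores of the dry block heater, one in each, then set the blue domed cover on the heater's notched ring so that its three lugs drop into the notches and it sits fully home and level. The ring has been clamped at an unknown angle, so feel for the notches. Leave the flask, the carton and the dropper bottle where they stand.

Things in the scene. Friction and masses are not known exactly. Their poses are not given: they have to be found in the camera images.
- heater: White dry block heater, fixed, 190 (x) x 180 (y) x 85 mm high; display and dial on its -x face. Origin: centre of its underside, z up. In the middle a square 76 mm aluminium block with three open bores, its top at 93 mm; round it a steel ring with notches, see ring_top.
- ring_top (a point): Centre of the steel ring's top face, 97 mm above the heater's underside; axes of the heater, NOT of the ring. Ring: inner/outer diameter 108/144 mm, rigid, three notches 120 degrees apart, each 19 mm wide, 9 mm deep, open right across. It is clamped at an unknown angle: one notch lies within 0.45 rad either side of the heater's +x; no pose tells where (feel for it, or look).
- bore0 (a point): Mouth centre of bore 0, in the block's top face (93 mm above the heater's underside): 19.5 mm diameter, 32 mm deep, for a 16 mm vial. Any of the three bores will do; bore centres are at least 42 mm apart.
- bore1 (a point): Mouth centre of bore 1, in the block's top face (93 mm above the heater's underside): 19.5 mm diameter, 32 mm deep, for a 16 mm vial. Any of the three bores will do; bore centres are at least 42 mm apart.
- bore2 (a point): Mouth centre of bore 2, in the block's top face (93 mm above the heater's underside): 19.5 mm diameter, 32 mm deep, for a 16 mm vial. Any of the three bores will do; bore centres are at least 42 mm apart.
- cover: Blue domed cover, loose, standing upright on the bench at the start: 132 mm diameter, 82 mm high, hollow (clears loaded vials), about 0.32 kg. Origin: on its axis, level with the lugs' undersides; z up. Out of line its lugs stand on the ring (origin 97 mm above the heater's underside); in line they drop 8 mm into the notches and the skirt rests on the ring (origin at 89 mm).
- handle (a point): Top centre of the cover's white bar handle, 82 mm above the cover's origin. The bar is 44 mm long along the cover's x, 14 mm thick along its y, and rises 30 mm from the dome's top (at 52 mm).
- lug (a point): Underside centre of one of the cover's three orange lugs, 62 mm from its axis in its +x direction; the others at +/-120 degrees. Each is 12 mm wide, 8 mm radially and hangs 8 mm below the skirt's edge; orange stripes on the skirt mark them. Loose fit: 3.5 mm either side in a notch, or +/-0.055 rad when centred.
- rack: Blue plastic vial rack, fixed, 60 (x) x 130 (y) x 30 mm high; origin at the centre of its underside. Two holes 18 mm deep, 35 mm either side along its y, hold the vials with their bottoms 12 mm above the bench.
- vial_a: Capped amber glass vial, 16 mm diameter, 60 mm tall with its white cap (also 16 mm), about 25 g, upright in the rack. Origin: centre of its bottom, z up. Fully down in a bore its bottom is 61 mm above the heater's underside and it stands 28 mm proud of the block.
- vial_b: The second vial, the same as vial_a, in the rack's other hole.
- flask: Bystander: conical green glass flask with yellow collar and black stopper, 64 mm diameter, 98 mm tall; origin at the centre of its bottom.
- carton: Bystander: blue slide carton, 50 x 85 x 26 mm; origin at the centre of its underside.
- dropper: Bystander: small amber dropper bottle with black cap, 34 mm diameter, 70 mm tall; origin at the centre of its bottom.
There are look-alikes about, which are no part of the job. Leave any black look-alike of the vial_b alone.

How it is judged:
By the outcome, as a careful person would: the job done as asked, in the order asked, and still so for the second after the job is handed in, with the robot touching nothing.
It also fails if it takes over 72 s, if anything falls off the work surface, if the arm or the gripper's body presses on something with over 40 N, if the wrist force passes 120 N, or if a joint passes its speed limit or range.

ROBOT

A 7-joint arm with a two-finger parallel gripper is mounted at the origin on the work surface. World frame = base frame: x ahead of the robot, y to its left, z up, the work surface at z = 0. Lengths are in m, angles in rad, forces in N, time in s.
With the tool pointing down it reaches from about 0.425 to 0.875 m from the base axis. Payload 4.7 kg.
Tool frame: the origin (TCP) lies on the centre line of the jaws, within the pads' length; the fingertips stand 14 mm ahead of it and the grasp point (between the pads) lies 5 mm behind it; z points along the fingers, y is the direction in which the jaws open and shut (so a half turn about z gives the same grasp; the last joint's range is limited). The gripper opens to 87 mm and grips with 3 to 60 N. Pads are 19 mm wide; open, the fingers measure 117 mm over their backs; the gripper's body (75 mm by 190 mm) begins 51 mm behind the grasp point.
Start: joints at [0.014, 0.321, -0.07, 1.45, 0.023, 1.371, -0.057], TCP at [0.65, -0, 0.237] pointing down, gripper open.
Joint ranges: [-2.86, 2.86], [-0.3, 2.09], [-1.38, 1.24], [0.06, 2.45], [-1.56, 4.7], [0.09, 2.05], [-2.69, 2.69]. Speed limits (rad/s): [2.57, 2.57, 3.14, 3.14, 3.14, 3.14, 3.14].

INTERFACE

Orientations are given as a rotation vector (axis times angle).
In Python, from bench import ctrl gives the robot as it stands. The module is installed in compiled form; this text tells all that it offers.
- The arm moves only by the tool step_arm, never from a script. Its argument "plan" is a list of rows, each a list of 3 entries, a list of its own where there are three numbers: the turn, a rotation vector about the tool's x, y, z in rad, then the shift along the tool's x, y, z in m, then the closure in counts, from 0 (fully open) to 255 (shut). In form: [[[rx, ry, rz], [x, y, z], hand], ...]. A call has exactly 10 rows; each row is the pose to reach, as a shift and turn from the pose commanded when the call began, along the tool's axes at that moment; what a row does not reach only later rows make up. A row lasts 1/8 s, in which the tool goes at most 62.5 mm and 10.7 degrees, less where a joint would pass 70% of its speed; a pose out of reach is approached as far as the arm can. A call with a gripper value outside its range is refused whole. The fingers move at their own pace and stop on an object; "squeeze" is the grip in N (left out, the last holds). Time passes only in rows, so rows that repeat a pose let the fingers close, or fill a call up. It gives the time, the measured TCP pose, the force and the opening at its end, in the units of the state.
- ctrl.get_state(): the state, without advancing time (a new reading comes with each control period).
- ctrl.get_image(name): name is "scene" or "side" or "wrist"; returns the picture (420x560x3 uint8, red, green, blue); there is no depth.
- ctrl.calibration(name): a dict with "fov_y" (degrees; the focal length in pixels is half the picture's height over the tangent of half this angle, whatever the lens; pixels are square), "cx", "cy" (the principal point, pixels), "rvec" (rotation vector, rad) and "tvec" (3), from world to camera coordinates, as OpenCV has them. Camera axes: x right, y down, z forward; pixel columns grow to the right and rows downward; lengths in m; the calibration is good to about 2 mm. The wrist camera is an equidistant fisheye: a pixel r from the principal point sees the ray r / f radians off the axis. A picture is of the moment at which its call begins: read the wrist's pose just before it. calibration takes no time and is no camera call; for the wrist camera it gives the pose at the moment of the call.
- ctrl.close_job(): hands the job in, once; it reports no verdict.
Trained networks look in the newest picture that a camera, given by its name, has taken for a name from the list of things; names that differ only in an ending like _2 or _b are one class to them, and where a whole thing is asked for, a point or a joint stands for the part that bears it (a point fixed in the world has none). Each returns a list of dicts, best first, with "score" (0 to 1); they miss things now and then, are a little off and sometimes report something else, mostly with a low value. They report only what shows in the picture. A call takes as long as a camera call. They do not tell look-alikes from the thing itself.
- ctrl.cut_out(camera, label): "pixels" (420x560 bool, what is visible of it) and "rect" ([left, top, width, height] in pixels, round what is visible of it).
The state is a dict: "time": time; "joint_positions": joint angles; "qd": joint speeds; "joint_torque": joint torques, N m; "position": TCP position; "tool_rot": TCP orientation; "ft_force": force on the tool from outside, world axes, zero at the start; "torque": the same for the moment, N m; "grip_width": opening from 0.0 (shut) to 1.0 (fully open).
Only numpy, scipy, OpenCV 4.12 (cv2) and the standard library are available. Lean on these libraries where they do the work, as an engineer would, in place of code of your own. Each camera call takes 0.05 s, during which the arm holds its last target.

## Working session

There is one attempt and no reset: what is moved stays moved. The work goes in short steps, Python scripts to look and compute and a tool call to move; the robot and the scene stay as the last step left them, time stands still between calls to the robot, and variables do not carry over. Pictures are saved under pics/ and viewed, and the job is handed in when it is done.

Besides the shell and the picture viewer there is one more tool, called after ">>>" as name(argument=value, ...) on one line, values as JSON. step_arm: Moves the arm, as the interface text tells. Its arguments: {"type":"object","properties":{"plan":{"type":"array"},"squeeze":{"type":"number"}},"required":["plan"]}

```bash
ls; mkdir -p pics
python3 - <<'E'
from bench import ctrl
import cv2
print(ctrl.get_state())
for n in ["scene","side","wrist"]:
    im=ctrl.get_image(n); cv2.imwrite(f"pics/{n}0.png",im[:,:,::-1]); print(n,ctrl.calibration(n))
E
```

```text
pics
{'time': 0.0, 'joint_positions': array([ 0.01411671,  0.32183924, -0.07010859,  1.45163604,  0.02261901,
        1.37075944, -0.05686163]), 'qd': array([ 0.00148343,  0.00214417,  0.00098005,  0.00195068, -0.00014326,
       -0.00067951,  0.00056887]), 'joint_torque': array([-2.58547143e-04, -4.91284704e+01, -4.03903294e-01, -3.12526345e+01,
       -6.40594075e-02,  4.37659642e-02,  1.61017233e-04]), 'position': array([ 6.49502836e-01, -5.01468707e-05,  2.35470663e-01]), 'tool_rot': array([-2.22048138e+00, -2.22065415e+00,  2.17242767e-03]), 'ft_force': array([-0.52322829, -0.34233536, -0.90048644]), 'torque': array([-0.00744086,  0.01468773, -0.04584925]), 'grip_width': 0.9988796005187317}
scene {'fov_y': 49.368983380715434, 'cx': 282.41340665212897, 'cy': 214.14801720662956, 'rvec': array([ 1.07502819,  2.52606291, -0.87851704]), 'tvec': array([ 0.36917534, -0.32037913,  1.44843316])}
side {'fov_y': 51.23097885183499, 'cx': 278.2978556888566, 'cy': 206.62409900131266, 'rvec': array([ 0.81712025, -2.52407644,  1.1131188 ]), 'tvec': array([0.51450261, 0.27275755, 0.80065076])}
wrist {'fov_y': 65.70646984690485, 'cx': 282.59110262010614, 'cy': 212.70213029801022, 'rvec': array([-2.85130521e+00, -3.13106661e-04,  2.58248897e-03]), 'tvec': array([-0.65050099, -0.03514364,  0.39110775])}
```

View pics/scene0.png

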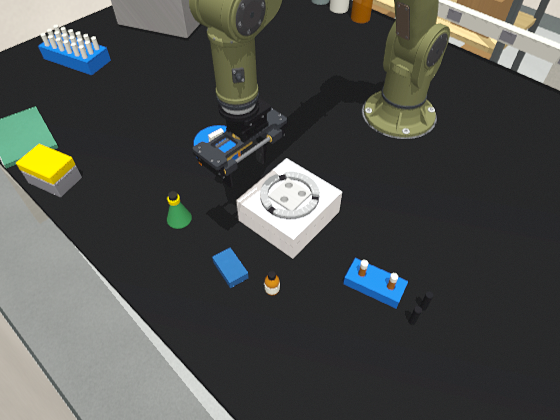

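View pics/side0.png

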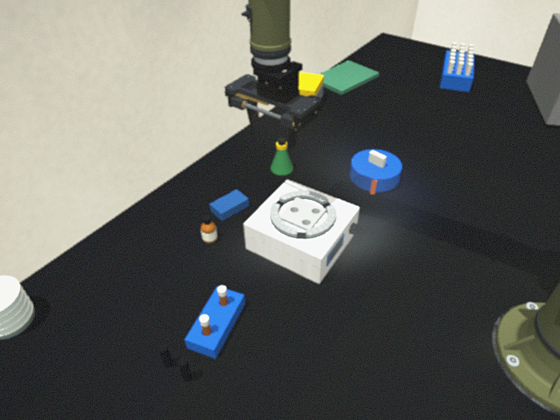

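View pics/wrist0.png

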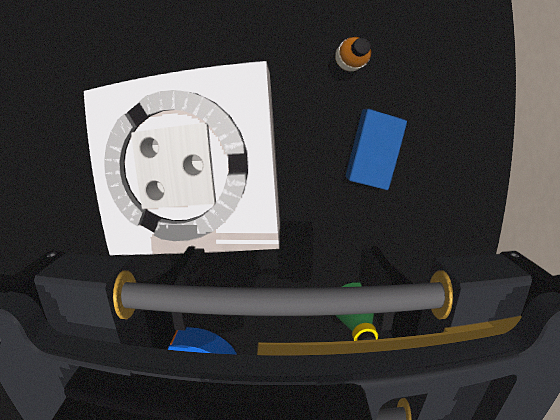

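```bash
cat > h.py <<'E'
import numpy as np, cv2
from bench import ctrl
R3=lambda r: cv2.Rodrigues(np.array(r,float))[0]
def foc(c): return 210/np.tan(np.radians(c['fov_y'])/2)
def ray(cam,u,v,c=None):
    c=c or ctrl.calibration(cam); f=foc(c); x=(u-c['cx']); y=(v-c['cy'])
    if cam=='wrist':
        r=np.hypot(x,y); th=r/f; d=np.array([x/r*np.sin(th),y/r*np.sin(th),np.cos(th)]) if r>0 else np.array([0,0,1.])
    else: d=np.array([x/f,y/f,1.])
    R=R3(c['rvec']); return -R.T@c['tvec'], R.T@(d/np.linalg.norm(d))
def onz(cam,u,v,z,c=None):
    o,d=ray(cam,u,v,c); return o+d*(z-o[2])/d[2]
def proj(cam,P,c=None):
    c=c or ctrl.calibration(cam); f=foc(c); p=R3(c['rvec'])@np.array(P,float)+c['tvec']
    if cam=='wrist':
        rr=np.hypot(p[0],p[1]); th=np.arctan2(rr,p[2]); return np.array([c['cx']+f*th*p[0]/rr,c['cy']+f*th*p[1]/rr])
    return np.array([c['cx']+f*p[0]/p[2],c['cy']+f*p[1]/p[2]])
def rectify(im,cam,z,x0,x1,y0,y1,s=0.0005,c=None):
    # top view: column = +x, row = -y
    c=c or ctrl.calibration(cam)
    xs=np.arange(x0,x1,s); ys=np.arange(y1,y0,-s)
    m=np.array([[proj(cam,(x,y,z),c) for x in xs] for y in ys],np.float32)
    return cv2.remap(im,m[...,0],m[...,1],cv2.INTER_LINEAR)
E
python3 - <<'E'
from h import *
for n,u,v,z in [("scene",290,194,.097),("side",303,214,.097),("wrist",177,165,.097),
 ("scene",364,265,.072),("scene",393,280,.072),("side",222,291,.072),("side",205,320,.072),
 ("scene",425,298,.06),("scene",415,315,.06),("side",376,157,.082),("scene",215,133,.082),("scene",178,205,.0),("scene",230,270,.026),("scene",272,285,.03)]:
    print(n,u,v,onz(n,u,v,z).round(4))
im=cv2.imread('pics/wrist0.png'); r=rectify(im,'wrist',.097,.45,.70,.05,.30); cv2.imwrite('pics/rect0.png',r)
for n in ['scene','side']:
    im=cv2.imread(f'pics/{n}0.png'); cv2.imwrite(f'pics/rect_{n}.png',rectify(im,n,.097,.40,.70,.0,.30))
E
```

```text
scene 290 194 [0.5484 0.0405 0.097 ]
side 303 214 [0.5377 0.0439 0.097 ]
wrist 177 165 [0.5536 0.0383 0.097 ]
scene 364 265 [0.57   0.2868 0.072 ]
scene 393 280 [0.5569 0.3554 0.072 ]
side 222 291 [0.5582 0.2877 0.072 ]
side 205 320 [0.5404 0.3533 0.072 ]
scene 425 298 [0.5384 0.428  0.06  ]
scene 415 315 [0.5866 0.4348 0.06  ]
side 376 157 [ 0.5128 -0.2563  0.082 ]
scene 215 133 [ 0.5203 -0.2715  0.082 ]
scene 178 205 [ 0.7207 -0.2038  0.    ]
scene 230 270 [0.7688 0.0585 0.026 ]
scene 272 285 [0.7309 0.158  0.03  ]
```

View pics/rect0.png

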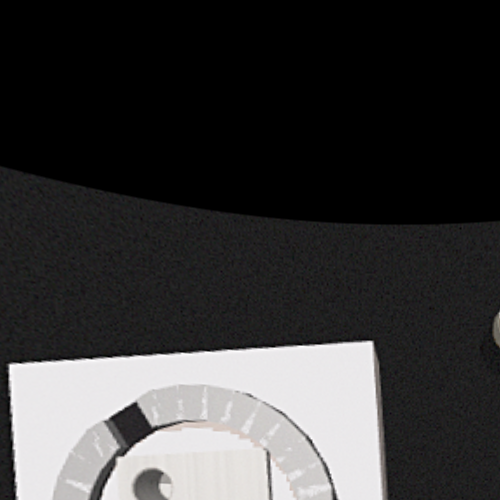

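View pics/rect_side.png

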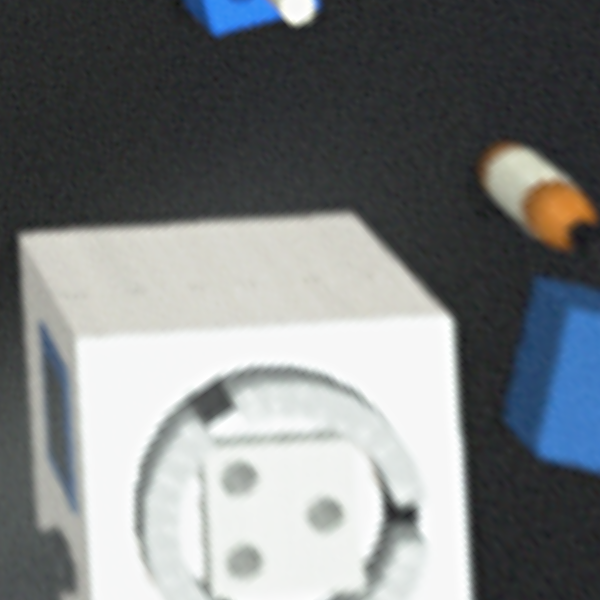

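Run:
```python
from h import *
for n in ['wrist','scene','side']:
    im=cv2.imread(f'pics/{n}0.png'); r=rectify(im,n,.097,.42,.67,-.08,.17,.0005); cv2.imwrite(f'pics/r1_{n}.png',r)
```

```text
(no output)
```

View pics/r1_wrist.png

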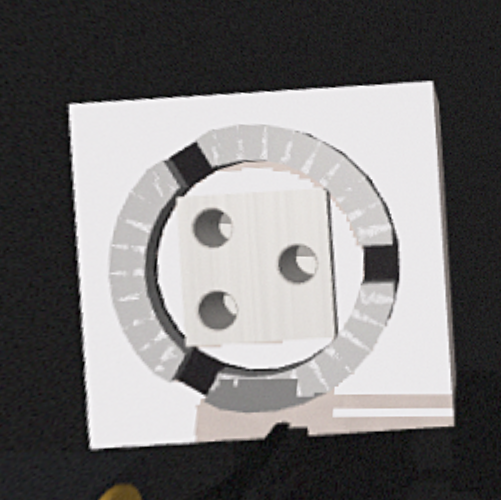

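View pics/r1_scene.png

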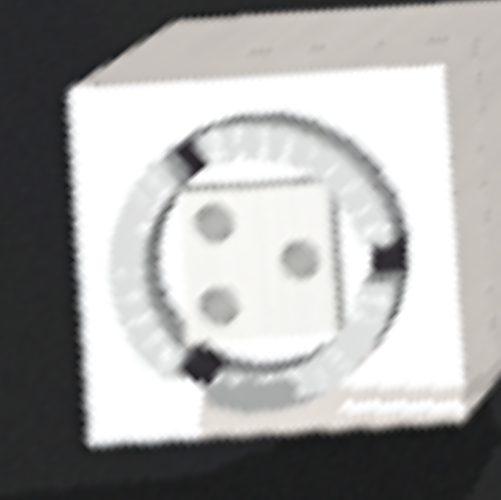

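View pics/r1_side.png

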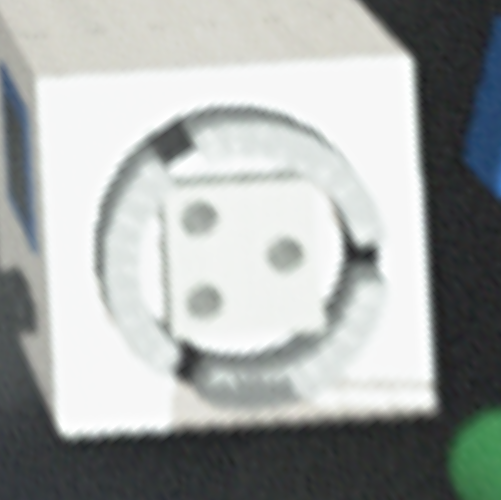

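>>> step_arm(plan=[[[0,0,0],[0.04,-0.015,0],0],[[0,0,0],[0.08,-0.03,0],0],[[0,0,0],[0.12,-0.045,0],0],[[0,0,0],[0.16,-0.06,0],0],[[0,0,0],[0.2,-0.075,0],0],[[0,0,0],[0.22,-0.085,0],0],[[0,0,0],[0.22,-0.085,0],0],[[0,0,0],[0.22,-0.085,0],0],[[0,0,0],[0.22,-0.085,0],0],[[0,0,0],[0.22,-0.085,0],0]])

```text
time: 1.4
position: [0.5656, 0.2187, 0.2365]
tool_rot: [2.223, 2.219, -0.0]
ft_force: [0.0, 0.4, 0.3]
grip_width: 0.995
```

```bash
cat > snap.py <<'E'
from h import *
import sys,pickle
s=ctrl.get_state(); k=sys.argv[1]
for n in sys.argv[2:]:
    c=ctrl.calibration(n); im=ctrl.get_image(n); cv2.imwrite(f'pics/{n}{k}.png',im[:,:,::-1]); pickle.dump(c,open(f'pics/{n}{k}.pkl','wb'))
R=R3(s['tool_rot'])
print('t',s['time'],'p',s['position'].round(4),'x',R[:,0].round(3),'y',R[:,1].round(3),'F',s['ft_force'].round(2),'g',s['grip_width'])
E
python3 snap.py 1 wrist; python3 -c "
from h import *
c=ctrl.calibration('wrist');p=ctrl.get_state()['position'];R=R3(c['rvec']);print((-R.T@c['tvec']-p).round(4), proj('wrist',p+[0,0,-.014]),proj('wrist',p+[0.045,0,-.014]))"
```

```text
t 1.4 p [0.5656 0.2187 0.2365] x [ 0.002  1.    -0.   ] y [ 1.    -0.002  0.   ] F [0.03 0.42 0.33] g 0.9948592418094526
[0.0015 0.0783 0.1479] [280.19570508 264.77361857] [360.41691304 263.67733613]
```

View pics/wrist1.png

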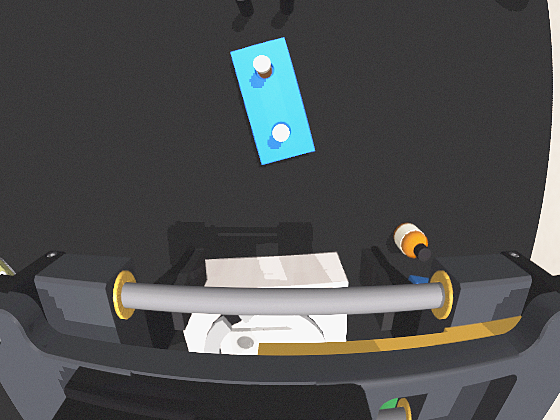

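Run:
```python
from h import *
import pickle
im=cv2.imread('pics/wrist1.png');c=pickle.load(open('pics/wrist1.pkl','rb'))
r=rectify(im,'wrist',.072,.50,.62,.24,.40,.0003,c);cv2.imwrite('pics/r2.png',r)
print(proj('wrist',(.56,.29,.072),c))
g=im.min(axis=2)
for (u,v) in [(262,64),(281,132)]:
    m=np.zeros_like(g);m[v-14:v+14,u-14:u+14]=(g[v-14:v+14,u-14:u+14]>150)
    ys,xs=np.nonzero(m); print(len(xs),xs.mean(),ys.mean(),xs.min(),xs.max(),ys.min(),ys.max(), onz('wrist',xs.mean(),ys.mean(),.072,c))
```

```text
[275.2379928  125.59079627]
256 261.50390625 63.34375 253 270 55 72 [0.54724483 0.35051373 0.072     ]
248 280.4758064516129 132.45967741935485 272 289 124 141 [0.56495537 0.2833711  0.072     ]
```

View pics/r2.png

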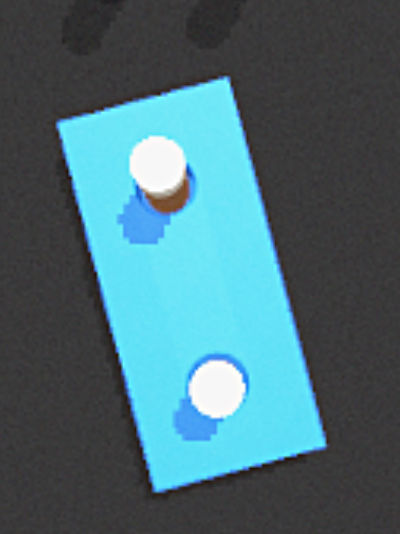

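>>> step_arm(plan=[[[0,0,0],[0.05,0,0.01],100],[[0,0,0],[0.065,0,0.05],100],[[0,0,0],[0.065,0,0.1],100],[[0,0,0],[0.065,0,0.15],100],[[0,0,0],[0.065,0,0.17],100],[[0,0,0],[0.065,0,0.1745],100],[[0,0,0],[0.065,0,0.1745],100],[[0,0,0],[0.065,0,0.1745],255],[[0,0,0],[0.065,0,0.1745],255],[[0,0,0],[0.065,0,0.1745],255]], squeeze=15)

```text
time: 2.7
position: [0.5653, 0.2851, 0.0628]
tool_rot: [2.221, 2.221, 0.002]
ft_force: [-0.3, -0.1, 0.0]
grip_width: 0.352
```

```bash
python3 snap.py 2 wrist side
```

```text
t 2.7 p [0.5653 0.2851 0.0628] x [0. 1. 0.] y [ 1.    -0.     0.001] F [-0.26 -0.13  0.04] g 0.35220541310125225
```

View pics/side2.png

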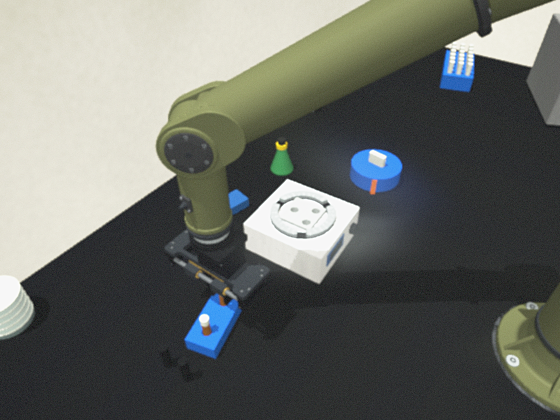

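View pics/wrist2.png

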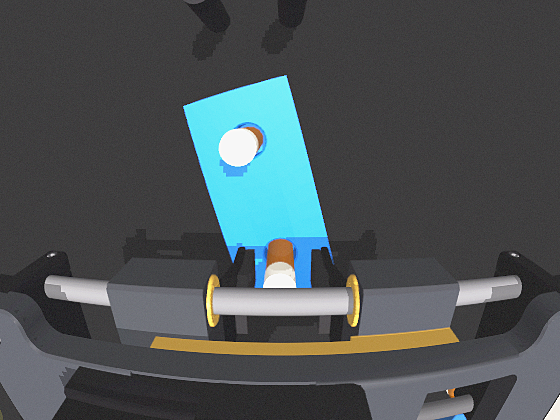

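>>> step_arm(plan=[[[0,0,0],[0,0,0],255],[[0,0,0],[0,0,0],255],[[0,0,0],[0,0,0],255],[[0,0,0],[0,0,-0.03],255],[[0,0,0],[0,0,-0.08],255],[[0,0,0],[0,0,-0.13],255],[[0,0,0],[-0.04,-0.005,-0.135],255],[[0,0,0],[-0.09,-0.01,-0.135],255],[[0,0,0],[-0.14,-0.015,-0.135],255],[[0,0,0],[-0.19,-0.02,-0.135],255]])

```text
time: 4.05
position: [0.5446, 0.0934, 0.1971]
tool_rot: [2.221, 2.222, 0.0]
ft_force: [0.5, 0.1, -0.0]
grip_width: 0.178
```

>>> step_arm(plan=[[[0,0,0],[-0.05,-0.006,0],255],[[0,0,0],[-0.085,-0.012,0],255],[[0,0,0],[-0.105,-0.015,0],255],[[0,0,0],[-0.105,-0.015,0],255],[[0,0,0],[-0.105,-0.015,0],255],[[0,0,0],[-0.105,-0.015,0],255],[[0,0,0],[-0.105,-0.015,0],255],[[0,0,0],[-0.105,-0.015,0],255],[[0,0,0],[-0.105,-0.015,0],255],[[0,0,0],[-0.105,-0.015,0],255]])

```text
time: 5.3
position: [0.53, -0.01, 0.1971]
tool_rot: [2.221, 2.221, 0.0]
ft_force: [0.2, 0.3, 0.5]
grip_width: 0.18
```

```bash
python3 snap.py 3 wrist scene
python3 - <<'E'
from h import *
import pickle
im=cv2.imread('pics/wrist3.png');c=pickle.load(open('pics/wrist3.pkl','rb'))
cv2.imwrite('pics/r3.png',rectify(im,'wrist',.093,.50,.60,-.02,.10,.0002,c))
cv2.imwrite('pics/r3b.png',rectify(im,'wrist',.097,.45,.65,-.06,.14,.0004,c))
E
```

```text
t 5.3 p [ 0.53   -0.01    0.1971] x [-0.  1. -0.] y [1. 0. 0.] F [0.16 0.27 0.49] g 0.18033357851202497
```

View pics/wrist3.png

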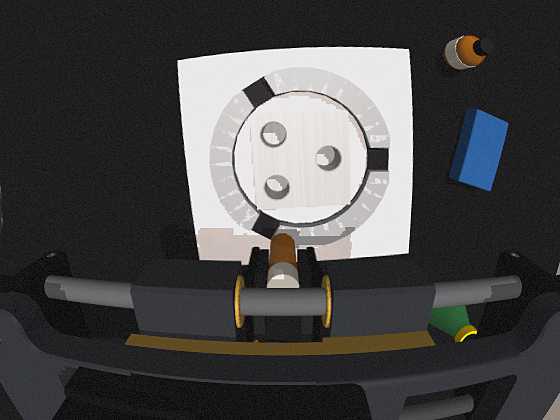

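View pics/r3.png

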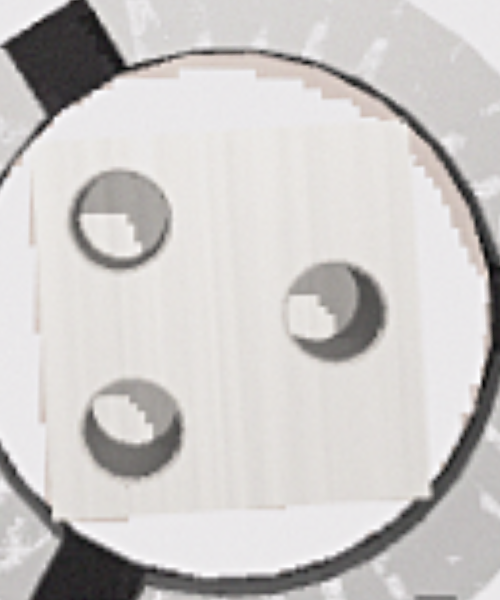

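View pics/r3b.png

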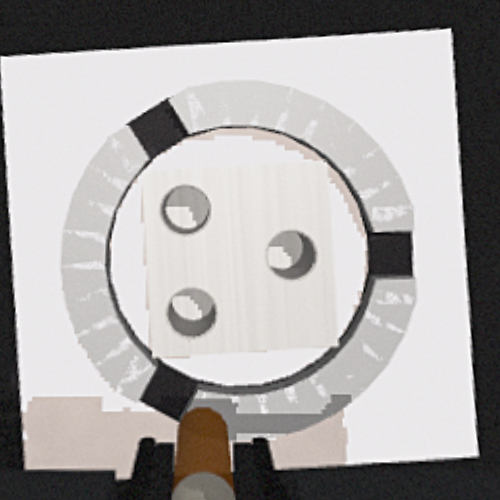

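Run:
```python
from h import *
import pickle
c=pickle.load(open('pics/wrist3.pkl','rb')); im=cv2.imread('pics/wrist3.png')
for dy in (0,-.0015,.001):
    print(dy,[proj('wrist',(.53+r*np.cos(t),-.01+dy+r*np.sin(t),.147),c).round(1) for r,t in [(0.0001,0),(.008,0),(.008,np.pi),(.008,np.pi/2),(.008,-np.pi/2)]])
cv2.imwrite('pics/c3.png',cv2.resize(im[220:300,240:330],None,fx=6,fy=6,interpolation=cv2.INTER_NEAREST))
```

```text
0 [array([280.7, 240.7]), array([292.8, 240.7]), array([268.3, 240.7]), array([280.5, 229.2]), array([280.6, 251.9])]
-0.0015 [array([280.7, 242.9]), array([292.8, 242.8]), array([268.4, 242.8]), array([280.5, 231.4]), array([280.6, 254. ])]
0.001 [array([280.7, 239.3]), array([292.8, 239.3]), array([268.3, 239.3]), array([280.5, 227.8]), array([280.6, 250.6])]
```

View pics/c3.png

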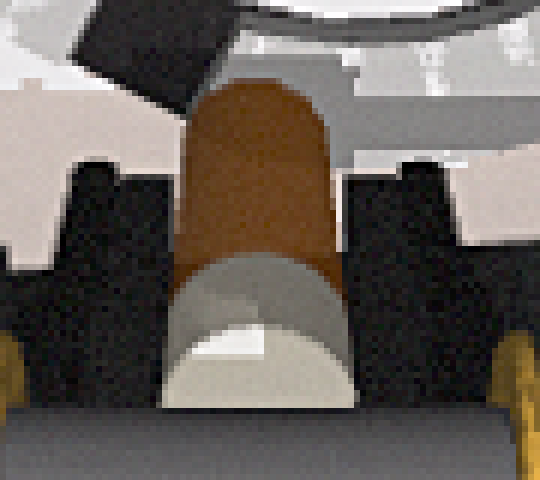

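>>> step_arm(plan=[[[0,0,0],[0.03,-0.004,0],255],[[0,0,0],[0.06,-0.007,0],255],[[0,0,0],[0.068,-0.007,0],255],[[0,0,0],[0.068,-0.007,0.02],255],[[0,0,0],[0.068,-0.007,0.04],255],[[0,0,0],[0.068,-0.007,0.046],255],[[0,0,0],[0.068,-0.007,0.05],255],[[0,0,0],[0.068,-0.007,0.055],255],[[0,0,0],[0.068,-0.007,0.06],255],[[0,0,0],[0.068,-0.007,0.062],255]])

```text
time: 6.65
position: [0.523, 0.058, 0.1349]
tool_rot: [2.221, 2.222, -0.0]
ft_force: [0.1, 1.2, -0.7]
grip_width: 0.177
```

```bash
python3 snap.py 4 wrist scene; python3 -c "
import cv2
a=cv2.imread('pics/wrist4.png')[150:300,180:380]; cv2.imwrite('pics/c4.png',cv2.resize(a,None,fx=4,fy=4))"
```

```text
t 6.65 p [0.523  0.058  0.1349] x [-0.  1. -0.] y [ 1.  0. -0.] F [ 0.14  1.17 -0.69] g 0.17739629980013813
```

View pics/c4.png

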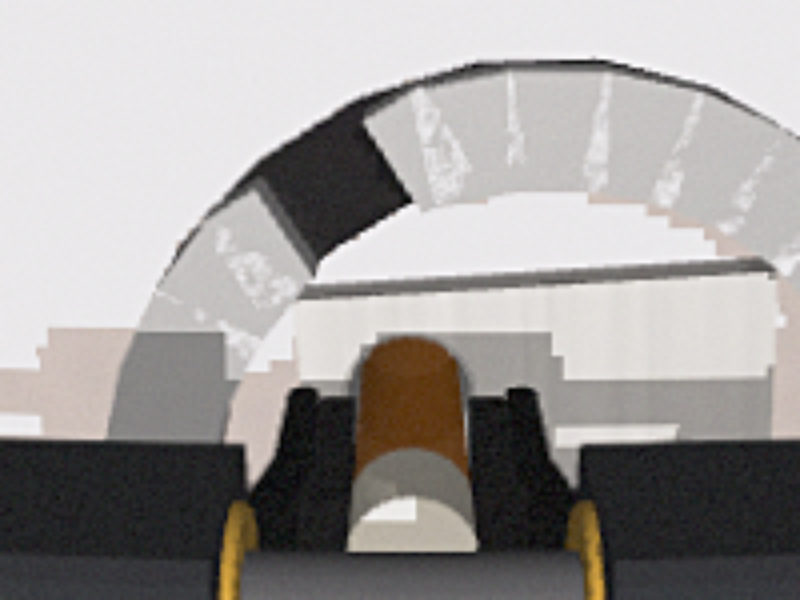

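>>> step_arm(plan=[[[0,0,0],[0,0,0.004],255],[[0,0,0],[0,0,0.008],255],[[0,0,0],[0,0,0.012],255],[[0,0,0],[0,0,0.016],255],[[0,0,0],[0,0,0.019],255],[[0,0,0],[0,0,0.021],255],[[0,0,0],[0,0,0.021],255],[[0,0,0],[0,0,0.021],170],[[0,0,0],[0,0,0.021],170],[[0,0,0],[0,0,0.021],170]])

```text
time: 8.0
position: [0.5231, 0.058, 0.1142]
tool_rot: [2.221, 2.221, 0.0]
ft_force: [0.8, 0.9, 0.1]
grip_width: 0.319
```

```bash
python3 snap.py 5 wrist; python3 -c "
import cv2
a=cv2.imread('pics/wrist5.png')[150:300,180:380]; cv2.imwrite('pics/c5.png',cv2.resize(a,None,fx=4,fy=4))"
```

```text
t 8.0 p [0.5231 0.058  0.1142] x [ 0.  1. -0.] y [ 1. -0.  0.] F [0.76 0.92 0.05] g 0.3185442394610612
```

View pics/c5.png

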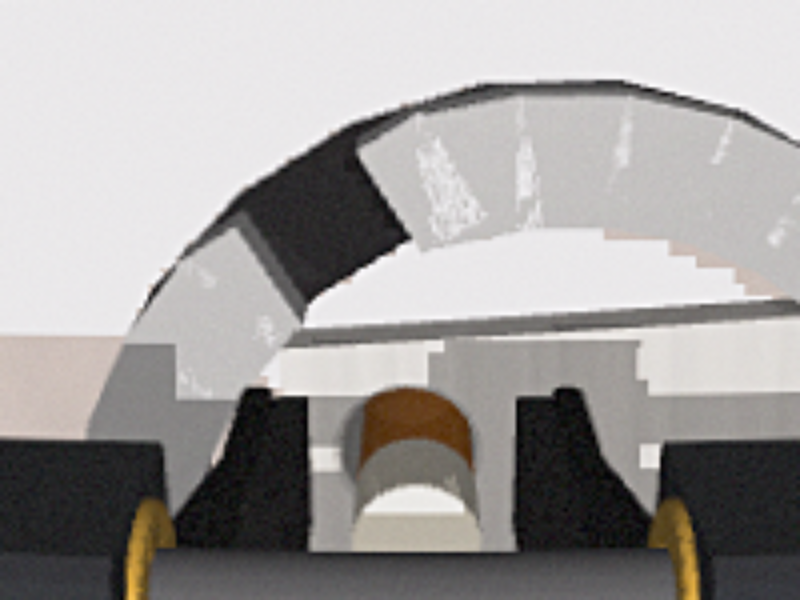

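>>> step_arm(plan=[[[0,0,0],[0,0,-0.025],150],[[0,0,0],[0,0,-0.06],150],[[0,0,0],[0.05,0.005,-0.06],120],[[0,0,0],[0.11,0.01,-0.06],100],[[0,0,0],[0.165,0.015,-0.06],100],[[0,0,0],[0.22,0.02,-0.06],100],[[0,0,0],[0.27,0.023,-0.06],100],[[0,0,0],[0.29,0.0233,-0.05],100],[[0,0,0],[0.294,0.0233,-0.03],100],[[0,0,0],[0.294,0.0233,0.0],100]])

```text
time: 9.3
position: [0.5471, 0.3501, 0.1128]
tool_rot: [2.222, 2.218, -0.001]
ft_force: [0.4, -0.3, -0.8]
grip_width: 0.607
```

>>> step_arm(plan=[[[0,0,0],[0,0,0.03],120],[[0,0,0],[0,0,0.045],150],[[0,0,0],[0,0,0.052],150],[[0,0,0],[0,0,0.052],255],[[0,0,0],[0,0,0.052],255],[[0,0,0],[0,0,0.052],255],[[0,0,0],[0,0,0.052],255],[[0,0,0],[0,0,0.03],255],[[0,0,0],[0,0,-0.03],255],[[0,0,0],[0,0,-0.083],255]])

```text
time: 10.55
position: [0.5462, 0.352, 0.1988]
tool_rot: [-2.221, -2.222, -0.0]
ft_force: [0.8, 0.7, 0.2]
grip_width: 0.181
```

>>> step_arm(plan=[[[0,0,0],[-0.05,-0.003,0],255],[[0,0,0],[-0.1,-0.006,0],255],[[0,0,0],[-0.15,-0.009,0],255],[[0,0,0],[-0.2,-0.012,0],255],[[0,0,0],[-0.25,-0.015,0],255],[[0,0,0],[-0.3,-0.018,0],255],[[0,0,0],[-0.34,-0.021,0],255],[[0,0,0],[-0.364,-0.021,0],255],[[0,0,0],[-0.364,-0.021,0],255],[[0,0,0],[-0.364,-0.021,0],255]])

```text
time: 11.8
position: [0.5254, -0.0103, 0.1971]
tool_rot: [-2.219, -2.223, -0.001]
ft_force: [-0.0, 0.3, 0.1]
grip_width: 0.175
```

```bash
python3 snap.py 6 wrist
python3 - <<'E'
from h import *
import pickle
c=pickle.load(open('pics/wrist6.pkl','rb')); im=cv2.imread('pics/wrist6.png')
p=ctrl.get_state()['position']
cv2.imwrite('pics/c6.png',cv2.resize(im[220:300,240:330],None,fx=6,fy=6,interpolation=cv2.INTER_NEAREST))
print(proj('wrist',p+[0,.008,-.05],c))
cv2.imwrite('pics/r6.png',rectify(im,'wrist',.093,.49,.61,-.02,.10,.0002,c))
E
```

```text
t 11.8 p [ 0.5254 -0.0103  0.1971] x [-0.002  1.     0.001] y [1.    0.002 0.   ] F [-0.01  0.32  0.15] g 0.17498570801651037
[280.62642589 228.91453703]
```

View pics/c6.png

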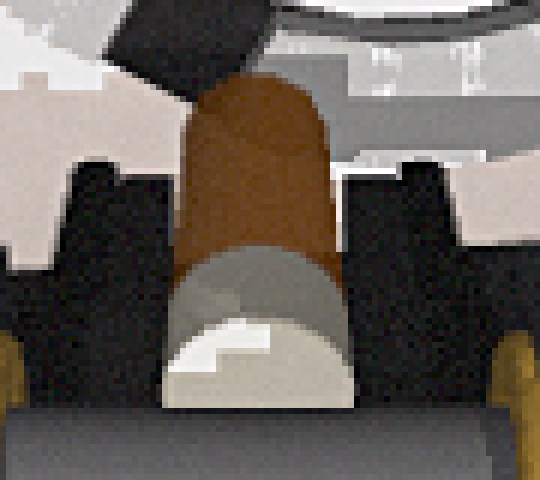

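View pics/r6.png

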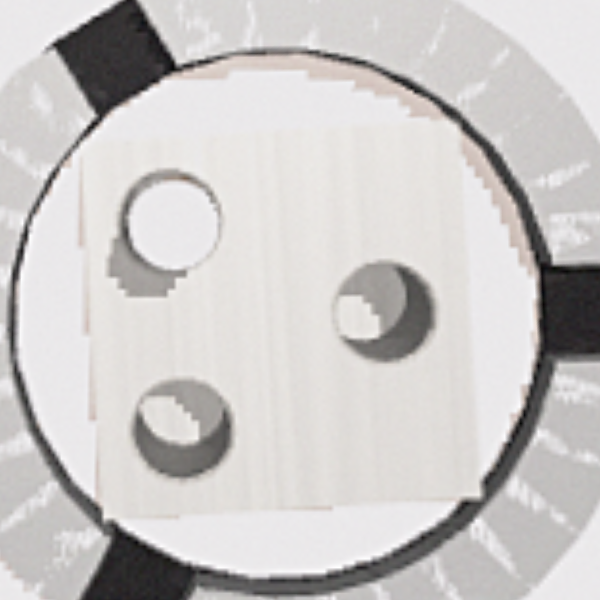

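>>> step_arm(plan=[[[0,0,0],[0.02,0,0.01],255],[[0,0,0],[0.028,0,0.03],255],[[0,0,0],[0.028,0,0.042],255],[[0,0,0],[0.028,0,0.045],255],[[0,0,0],[0.028,0,0.048],255],[[0,0,0],[0.028,0,0.051],255],[[0,0,0],[0.028,0,0.055],255],[[0,0,0],[0.028,0,0.059],255],[[0,0,0],[0.028,0,0.063],255],[[0,0,0],[0.028,0,0.064],255]])

```text
time: 13.1
position: [0.5251, 0.0159, 0.1326]
tool_rot: [-2.221, -2.221, 0.001]
ft_force: [0.9, 0.5, 0.7]
grip_width: 0.18
```

```bash
python3 snap.py 7 wrist; python3 -c "
import cv2
a=cv2.imread('pics/wrist7.png')[150:300,180:380]; cv2.imwrite('pics/c7.png',cv2.resize(a,None,fx=4,fy=4))"
```

```text
t 13.1 p [0.5251 0.0159 0.1326] x [-0.  1. -0.] y [ 1.     0.    -0.001] F [0.91 0.51 0.71] g 0.18028620812819723
```

View pics/c7.png

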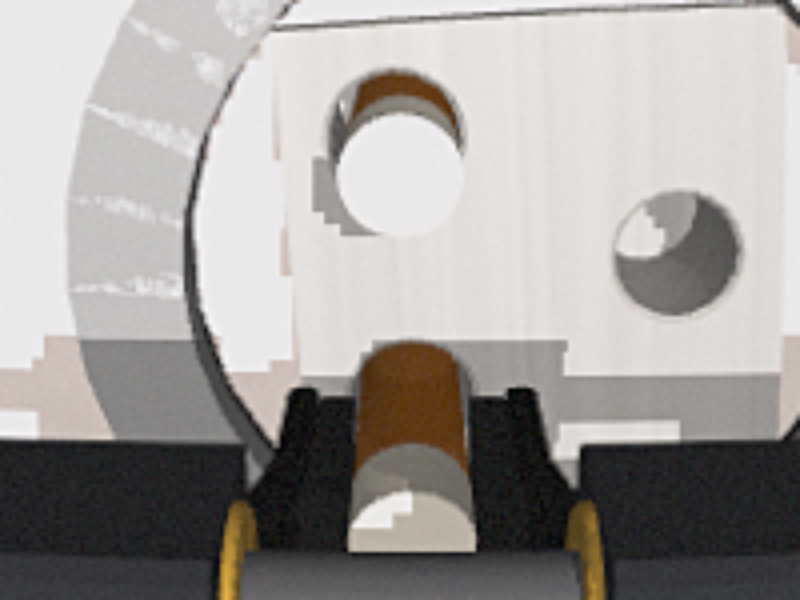

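>>> step_arm(plan=[[[0,0,0],[0,0,0.005],255],[[0,0,0],[0,0,0.01],255],[[0,0,0],[0,0,0.015],255],[[0,0,0],[0,0,0.0185],255],[[0,0,0],[0,0,0.0185],255],[[0,0,0],[0,0,0.0185],170],[[0,0,0],[0,0,0.0185],170],[[0,0,0],[0,0,0.0185],170],[[0,0,0],[0,0,-0.01],170],[[0,0,0],[0,0,-0.06],170]])

```text
time: 14.4
position: [0.5238, 0.0159, 0.1922]
tool_rot: [-2.219, -2.22, 0.005]
ft_force: [0.1, -0.6, 0.4]
grip_width: 0.332
```

>>> step_arm(plan=[[[0,0,0],[-0.05,0,-0.03],100],[[0,0,0],[-0.11,0,-0.05],100],[[0,0,0],[-0.17,0,-0.05],100],[[0,0,0],[-0.22,0,-0.05],100],[[0,0,0],[-0.27,-0.003,-0.05],100],[[0,0,0],[-0.31,-0.005,-0.05],100],[[0,0,0],[-0.336,-0.005,-0.05],100],[[0,0,0],[-0.336,-0.005,-0.05],100],[[0,0,0],[-0.336,-0.005,-0.05],100],[[0,0,0],[-0.336,-0.005,-0.05],100]])

```text
time: 15.65
position: [0.521, -0.3182, 0.2432]
tool_rot: [-2.219, -2.224, -0.001]
ft_force: [0.3, 0.2, -0.1]
grip_width: 0.608
```

```bash
python3 snap.py 8 wrist scene
python3 - <<'E'
from h import *
print(proj('scene',(.525,-.26,.082)),proj('wrist',(.52,-.26,.082)))
a=cv2.imread('pics/scene8.png')[150:250,220:350]; cv2.imwrite('pics/c8.png',cv2.resize(a,None,fx=5,fy=5))
E
```

```text
t 15.65 p [ 0.521  -0.3182  0.2432] x [-0.003  1.     0.001] y [1.    0.003 0.   ] F [ 0.32  0.19 -0.07] g 0.6078141176411885
[216.4399631  135.78263567] [280.45350788 138.92101817]
```

View pics/wrist8.png

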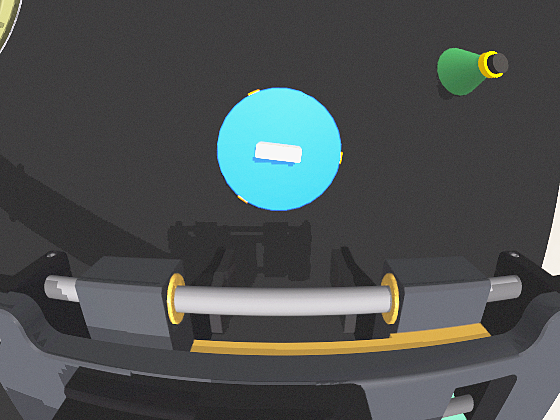

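View pics/c8.png

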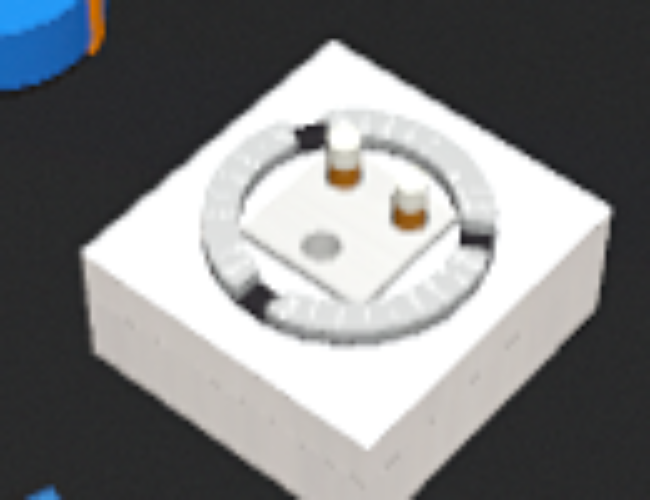

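Run:
```python
from h import *
for x,y in [(.5229,.0562),(.5253,.0146)]:
  for z in (.093,.121,.131):
    p=proj('scene',(x,y,z)); print(x,y,z,((p-[220,150])*5).round(0))
```

```text
0.5229 0.0562 0.093 [409. 214.]
0.5229 0.0562 0.121 [411. 175.]
0.5229 0.0562 0.131 [412. 161.]
0.5253 0.0146 0.093 [344. 173.]
0.5253 0.0146 0.121 [344. 134.]
0.5253 0.0146 0.131 [345. 120.]
```

Run:
```python
import cv2
a=cv2.imread('pics/scene8.png')[168:202,275:318]; cv2.imwrite('pics/c8b.png',cv2.resize(a,None,fx=16,fy=16,interpolation=cv2.INTER_NEAREST))
```

```text
(no output)
```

View pics/c8b.png

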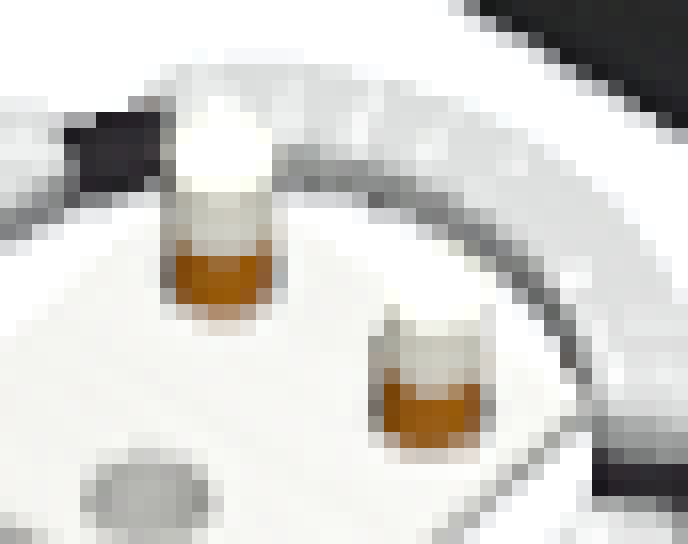

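Run:
```python
from h import *
import pickle
im=cv2.imread('pics/wrist8.png');c=pickle.load(open('pics/wrist8.pkl','rb'))
for z,n in ((.082,'h'),(.03,'s')):
    cv2.imwrite(f'pics/r8{n}.png',rectify(im,'wrist',z,.44,.60,-.36,-.17,.0003,c))
# handle: white pixels
hsv=cv2.cvtColor(im,cv2.COLOR_BGR2HSV)
m=((hsv[...,1]<60)&(hsv[...,2]>150)).astype(np.uint8); m2=np.zeros_like(m); m2[130:175,240:320]=m[130:175,240:320]
ys,xs=np.nonzero(m2); P=np.array([onz('wrist',u,v,.082,c)[:2] for u,v in zip(xs,ys)],np.float32)
print(len(xs),cv2.minAreaRect(P),P.mean(0))
# blue blob contour vs circles
b=((hsv[...,0]>85)&(hsv[...,0]<115)&(hsv[...,1]>100)).astype(np.uint8); b[220:]=0;b[:60]=0
ct=max(cv2.findContours(b,0,2)[0],key=cv2.contourArea); print(cv2.minEnclosingCircle(ct),cv2.fitEllipse(ct))
```

```text
774 ((0.5179131627082825, -0.2715792953968048), (0.01632949896156788, 0.04405835270881653), 83.02638244628906) [ 0.5179827 -0.2716372]
((278.6962890625, 148.64613342285156), 62.55912399291992) ((278.7176208496094, 148.75173950195312), (122.4056625366211, 123.99439239501953), 85.74220275878906)
```

View pics/r8h.png

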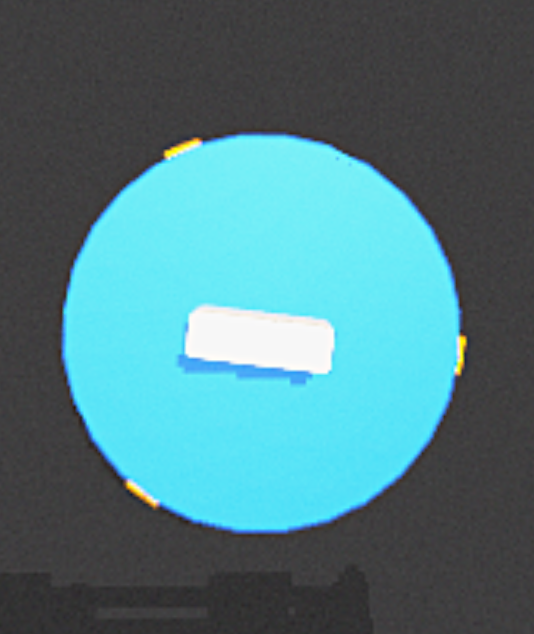

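View pics/r8s.png

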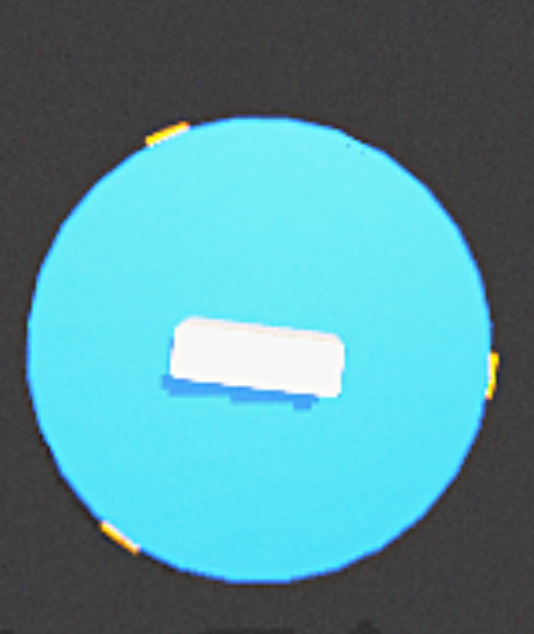

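Run:
```python
from h import *
import pickle
print(ctrl.get_state()['joint_positions'].round(3))
# ring fit from wrist3 & wrist6 : notch angle. polar sample at z .097 minimizing over center
for k in ('3','6'):
    im=cv2.imread(f'pics/wrist{k}.png');c=pickle.load(open(f'pics/wrist{k}.pkl','rb'))
    g=cv2.cvtColor(im,cv2.COLOR_BGR2GRAY)
    X0,Y0,s=.44,.14,.0004
    r=rectify(g,'wrist',.097,.44,.66,-.08,.14,s,c)
    # notches: dark (<70) pixels in annulus around approx center
    cx,cy=.5465,.0375
    for it in range(6):
        H,W=r.shape; xs=X0+np.arange(W)*s; ys=Y0-np.arange(H)*s; XX,YY=np.meshgrid(xs,ys)
        rr=np.hypot(XX-cx,YY-cy); th=np.arctan2(YY-cy,XX-cx)
        m=(r<70)&(rr>.060)&(rr<.068)
        a=th[m]; 
        out=[]
        for n in (0,2.094,-2.094):
            d=(a-n-.03+np.pi)%(2*np.pi)-np.pi; d=d[abs(d)<.35]; out.append(((d.min()+d.max())/2+.03,d.mean()+.03,len(d),d.max()-d.min()))
        if it==0: print(k,(cx,cy),[tuple(round(float(q),3) for q in o) for o in out])
        # outer edge: bright ring vs white - use inner? update center by making 3 notch offsets equal
        o=np.array([q[1] for q in out]); 
        # moving center by (dx,dy) changes angle at th by (sin th dx - cos th dy)/R
        A=np.array([[np.sin(n+.03)/.064,-np.cos(n+.03)/.064,1] for n in (0,2.094,-2.094)])
        sol=np.linalg.solve(A,o); cx+=sol[0];cy+=sol[1]
        break
    print('center',cx,cy,'angle',sol[2])
```

```text
[ 0.359  0.232  0.174  1.553 -0.041  1.36   0.54 ]
3 (0.5465, 0.0375) [(0.02, 0.019, 848.0, 0.284), (0.052, 0.051, 901.0, 0.292), (0.135, 0.105, 1217.0, 0.489)]
center 0.5444377269838812 0.039975374479959594 angle 0.05849777727768026
6 (0.5465, 0.0375) [(0.015, 0.018, 839.0, 0.28), (0.054, 0.052, 890.0, 0.295), (0.123, 0.085, 1152.0, 0.465)]
center 0.5452031115179964 0.03962147785798357 angle 0.05170323059498887
```

>>> step_arm(plan=[[[0,0,-0.18],[0.01,0.012,0],100],[[0,0,-0.36],[0.02,0.024,0],100],[[0,0,-0.54],[0.03,0.036,0],100],[[0,0,-0.72],[0.04,0.048,0],100],[[0,0,-0.9],[0.046,0.056,0],100],[[0,0,-1.08],[0.046,0.056,0],100],[[0,0,-1.26],[0.046,0.056,0],100],[[0,0,-1.44],[0.046,0.056,0],100],[[0,0,-1.45],[0.046,0.056,0],100],[[0,0,-1.45],[0.046,0.056,0],100]])

```text
time: 17.0
position: [0.5764, -0.2737, 0.2432]
tool_rot: [0.193, 3.135, -0.0]
ft_force: [0.0, -0.3, 0.2]
grip_width: 0.606
```

```bash
python3 snap.py 9 wrist
python3 - <<'E'
from h import *
import pickle
im=cv2.imread('pics/wrist9.png');c=pickle.load(open('pics/wrist9.pkl','rb'))
print(ctrl.get_state()['joint_positions'].round(3))
hsv=cv2.cvtColor(im,cv2.COLOR_BGR2HSV)
u,v=proj('wrist',(.517,-.272,.082),c).astype(int);print(u,v)
m=((hsv[...,1]<60)&(hsv[...,2]>150)).astype(np.uint8); m2=np.zeros_like(m); m2[v-40:v+40,u-50:u+50]=m[v-40:v+40,u-50:u+50]
ys,xs=np.nonzero(m2); P=np.array([onz('wrist',a,b,.082,c)[:2] for a,b in zip(xs,ys)],np.float32)
print(len(xs),cv2.minAreaRect(P),P.mean(0))
E
```

```text
t 17.0 p [ 0.5764 -0.2737  0.2432] x [-0.992  0.123 -0.   ] y [ 0.123  0.992 -0.   ] F [ 0.01 -0.26  0.2 ] g 0.6063003503650564
[ 0.422  0.292 -0.025  1.475  0.007  1.375  1.845]
276 137
647 ((0.5179277658462524, -0.27301812171936035), (0.013244224712252617, 0.043047498911619186), 82.9498062133789) [ 0.5176211  -0.27297997]
```

View pics/wrist9.png

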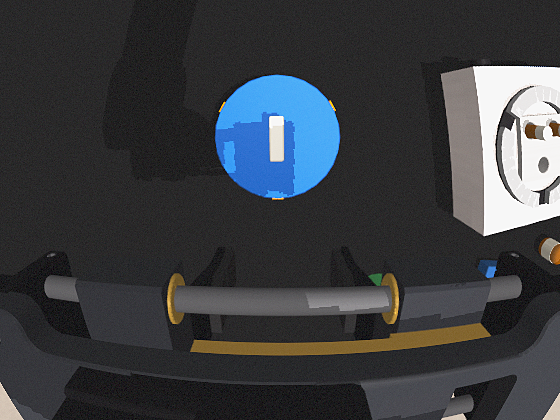

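>>> step_arm(plan=[[[0,0,0],[0.03,-0.004,0.01],120],[[0,0,0],[0.0586,-0.0073,0.04],120],[[0,0,0],[0.0586,-0.0073,0.09],120],[[0,0,0],[0.0586,-0.0073,0.13],120],[[0,0,0],[0.0586,-0.0073,0.16],120],[[0,0,0],[0.0586,-0.0073,0.17],120],[[0,0,0],[0.0586,-0.0073,0.173],120],[[0,0,0],[0.0586,-0.0073,0.173],255],[[0,0,0],[0.0586,-0.0073,0.173],255],[[0,0,0],[0.0586,-0.0073,0.173],255]], squeeze=35)

```text
time: 18.3
position: [0.5178, -0.2745, 0.071]
tool_rot: [0.19, 3.134, -0.001]
ft_force: [-0.3, 0.6, -0.2]
grip_width: 0.271
```

>>> step_arm(plan=[[[0,0,0],[0,0,0],255],[[0,0,0],[0,0,0],255],[[0,0,0],[0,0,0],255],[[0,0,0],[0,0,-0.01],255],[[0,0,0],[0,0,-0.03],255],[[0,0,0],[0,0,-0.06],255],[[0,0,0],[0,0,-0.1],255],[[0,0,0],[0,0,-0.14],255],[[0,0,0],[0,0,-0.16],255],[[0,0,0],[0,0,-0.16],255]])

```text
time: 19.55
position: [0.5179, -0.275, 0.2318]
tool_rot: [0.19, 3.133, -0.003]
ft_force: [-0.2, -0.4, -2.4]
grip_width: 0.16
```

```bash
python3 snap.py 10 wrist side scene
```

```text
t 19.55 p [ 0.5179 -0.275   0.2318] x [-0.993  0.121 -0.003] y [ 0.121  0.993 -0.002] F [-0.18 -0.4  -2.44] g 0.1596418507818733
```

View pics/wrist10.png

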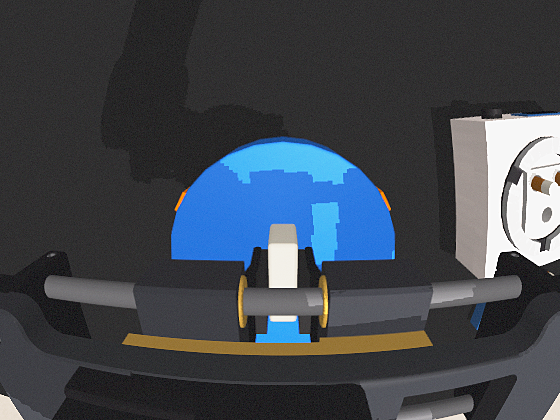

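View pics/side10.png

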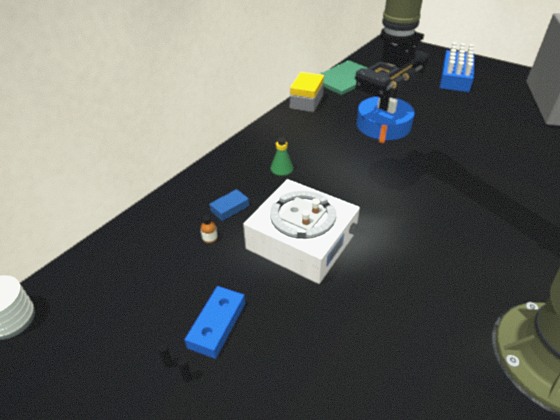

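Run:
```python
from h import *
import pickle
c=pickle.load(open('pics/wrist10.pkl','rb'));s=ctrl.get_state();p=s['position'];R=R3(s['tool_rot'])
for off in (-.002,0,.002):
    print(off,'bar end',proj('wrist',p+R@[.022+off,0,-.012],c).round(1),'dome edge z8/25',[proj('wrist',p+R@[.066+off,0,.0705-h],c).round(1) for h in(.008,.025,.03)],
     'lugs bottom-skirt', [proj('wrist',p+R@[.066*np.cos(a)+off,.066*np.sin(a),.0705-.0],c).round(1) for a in(np.pi/3,-np.pi/3)])
a=cv2.imread('pics/wrist10.png')[120:290,160:410]; cv2.imwrite('pics/c10.png',cv2.resize(a,None,fx=3,fy=3,interpolation=cv2.INTER_NEAREST))
```

```text
-0.002 bar end [284.6 242. ] dome edge z8/25 [array([284.4, 135.5]), array([284.4, 137.1]), array([284.4, 137.6])] lugs bottom-skirt [array([364.9, 183.1]), array([203.6, 183. ])]
0 bar end [284.7 237.9] dome edge z8/25 [array([284.4, 132.4]), array([284.4, 133.8]), array([284.4, 134.2])] lugs bottom-skirt [array([365.1, 180.3]), array([203.4, 180.2])]
0.002 bar end [284.7 233.9] dome edge z8/25 [array([284.4, 129.4]), array([284.4, 130.5]), array([284.4, 130.9])] lugs bottom-skirt [array([365.2, 177.5]), array([203.3, 177.4])]
```

View pics/c10.png

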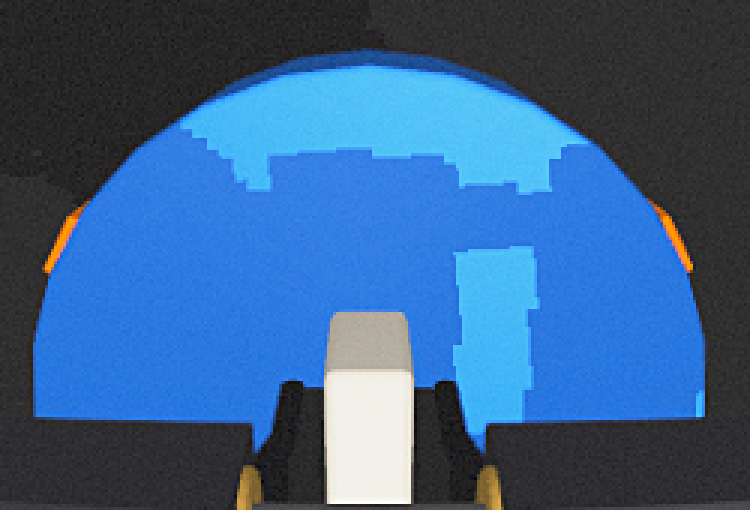

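Run:
```python
from h import *
import pickle
D={'1':([.5656,.2187,.2365]),'3':[.53,-.01,.1971],'4':[.523,.058,.1349],'6':[.5254,-.0103,.1971],'7':[.5251,.0159,.1326],'8':[.521,-.3182,.2432],'9':[.5764,-.2737,.2432],'10':[.5179,-.275,.2318]}
for k,p in D.items():
    c=pickle.load(open(f'pics/wrist{k}.pkl','rb'));R=R3(c['rvec']);o=-R.T@c['tvec']
    print(k,'cam-p world',(o-p).round(4),'in cam axes TCP',(R@(np.array(p)-o)).round(4),'cam x',R[0].round(4))
```

```text
1 cam-p world [0.0015 0.0784 0.1479] in cam axes TCP [-0.0013  0.0327  0.1641] cam x [ 1.e+00 -2.e-03 -3.e-04]
3 cam-p world [0.0014 0.0783 0.1479] in cam axes TCP [-0.0014  0.0327  0.1641] cam x [ 1.e+00 -1.e-04 -3.e-04]
4 cam-p world [0.0013 0.0782 0.1479] in cam axes TCP [-0.0013  0.0326  0.1641] cam x [ 1.e+00 -0.e+00 -4.e-04]
6 cam-p world [0.0012 0.0781 0.148 ] in cam axes TCP [-0.0013  0.0326  0.1642] cam x [ 1.0e+00  1.6e-03 -2.0e-04]
7 cam-p world [0.0015 0.0783 0.148 ] in cam axes TCP [-0.0013  0.0327  0.1642] cam x [ 1.e+00 -1.e-04 -9.e-04]
8 cam-p world [0.0011 0.0781 0.148 ] in cam axes TCP [-0.0013  0.0327  0.1641] cam x [1.0e+00 2.5e-03 1.0e-04]
9 cam-p world [-0.0766  0.0094  0.1479] in cam axes TCP [0.0002 0.0317 0.1637] cam x [ 1.229e-01  9.924e-01 -7.000e-04]
10 cam-p world [-0.077   0.0096  0.1477] in cam axes TCP [0.0002 0.0317 0.1638] cam x [ 0.1211  0.9926 -0.0023]
```

Run:
```python
from h import *
import pickle
c=pickle.load(open('pics/wrist10.pkl','rb'));s=ctrl.get_state();p=np.array([.5179,-.275,.2318]);print(s['position']);R=R3([.19,3.133,-.003])
for off in (-.003,-.002,-.001,0):
    print(off,'bar end',proj('wrist',p+R@[.022+off,0,-.012],c).round(1),'dome edge',[proj('wrist',p+R@[.066+off,0,.0705-h],c).round(1) for h in(.008,.025)])
```

```text
[ 0.51631263 -0.27398141  0.22834484]
-0.003 bar end [282.9 250.1] dome edge [array([282.9, 140.4]), array([282.9, 142.4])]
-0.002 bar end [282.9 248.1] dome edge [array([282.9, 138.9]), array([282.9, 140.7])]
-0.001 bar end [282.9 246. ] dome edge [array([282.9, 137.4]), array([282.9, 139. ])]
0 bar end [282.9 244. ] dome edge [array([282.9, 135.8]), array([282.9, 137.3])]
```

>>> step_arm(plan=[[[0,0,-0.02],[0.001,0.03,0],255],[[0,0,-0.04],[0.002,0.07,0],255],[[0,0,-0.06],[0.003,0.11,0],255],[[0,0,-0.08],[0.005,0.15,0],255],[[0,0,-0.1],[0.006,0.19,0],255],[[0,0,-0.12],[0.007,0.23,0],255],[[0,0,-0.14],[0.008,0.265,0],255],[[0,0,-0.154],[0.009,0.295,0],255],[[0,0,-0.154],[0.0097,0.3119,0],255],[[0,0,-0.154],[0.0097,0.3119,0],255]])

```text
time: 20.95
position: [0.5447, 0.0382, 0.2295]
tool_rot: [0.057, -3.14, -0.0]
ft_force: [-0.2, -0.2, -2.7]
grip_width: 0.158
```

>>> step_arm(plan=[[[0,0,0],[0,0,0],255],[[0,0,0],[0,0,0],255],[[0,0,0],[0,0,0.01],255],[[0,0,0],[0,0,0.02],255],[[0,0,0],[0,0,0.03],255],[[0,0,0],[0,0,0.04],255],[[0,0,0],[0,0,0.045],255],[[0,0,0],[0,0,0.045],255],[[0,0,0],[0,0,0.045],255],[[0,0,0],[0,0,0.045],255]])

```text
time: 22.2
position: [0.5455, 0.0366, 0.1856]
tool_rot: [-0.052, 3.14, -0.0]
ft_force: [0.2, -0.6, -2.8]
grip_width: 0.158
```

```bash
python3 snap.py 11 side scene wrist
python3 - <<'E'
import cv2
for n,b in (('side',(150,280,230,380)),('scene',(110,260,200,370))):
    a=cv2.imread(f'pics/{n}11.png')[b[0]:b[1],b[2]:b[3]]; cv2.imwrite(f'pics/c11{n}.png',cv2.resize(a,None,fx=4,fy=4))
E
```

```text
t 22.2 p [0.5455 0.0366 0.1856] x [-0.999 -0.033 -0.001] y [-0.033  0.999 -0.   ] F [ 0.17 -0.62 -2.76] g 0.15760537133345878
```

View pics/c11side.png

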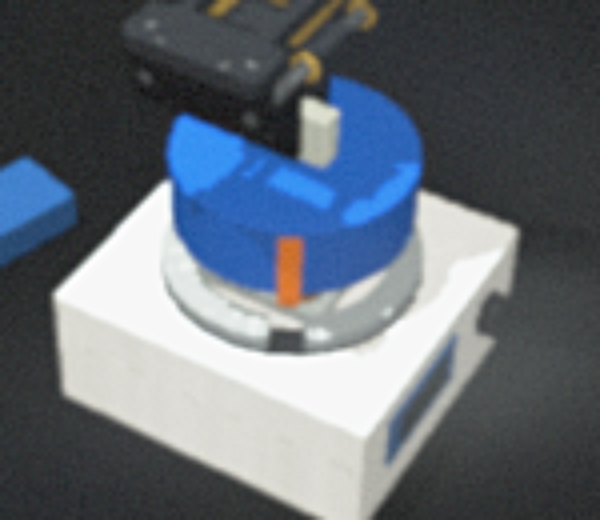

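View pics/c11scene.png

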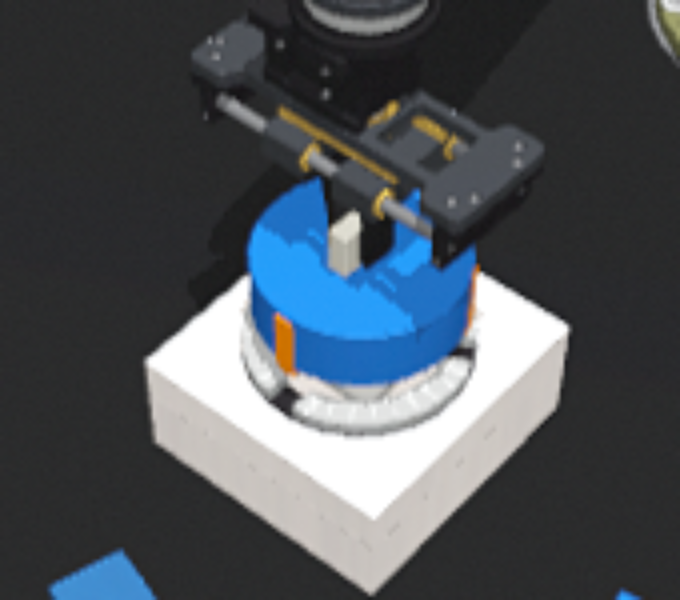

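>>> step_arm(plan=[[[0,0,0],[0,0,0.008],255],[[0,0,0],[0,0,0.014],255],[[0,0,0],[0,0,0.016],255],[[0,0,0],[0,0,0.018],255],[[0,0,0],[0,0,0.02],255],[[0,0,0],[0,0,0.021],255],[[0,0,0],[0,0,0.022],255],[[0,0,0],[0,0,0.022],255],[[0,0,0],[0,0,0.022],255],[[0,0,0],[0,0,0.022],255]])

```text
time: 23.6
position: [0.5453, 0.0365, 0.1632]
tool_rot: [-0.052, 3.141, -0.0]
ft_force: [0.4, -0.4, -2.9]
grip_width: 0.16
```

```bash
python3 snap.py 12 side scene
python3 - <<'E'
import cv2
for n,b in (('side',(150,280,230,380)),('scene',(110,260,200,370))):
    a=cv2.imread(f'pics/{n}12.png')[b[0]:b[1],b[2]:b[3]]; cv2.imwrite(f'pics/c12{n}.png',cv2.resize(a,None,fx=4,fy=4))
E
```

```text
t 23.6 p [0.5453 0.0365 0.1632] x [-0.999 -0.033 -0.   ] y [-0.033  0.999 -0.   ] F [ 0.37 -0.36 -2.89] g 0.16043780354233267
```

View pics/c12side.png

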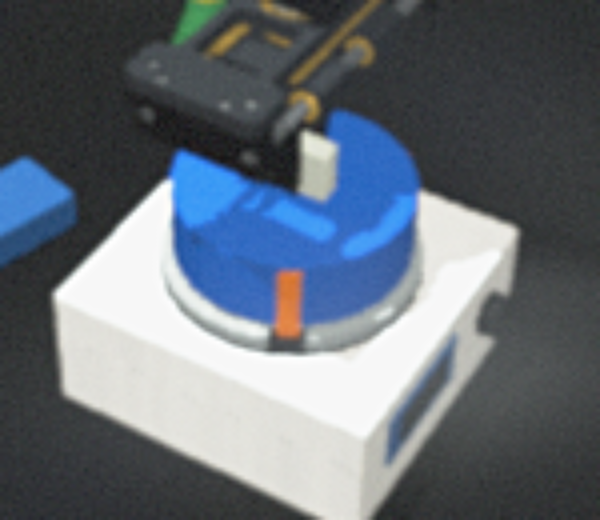

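View pics/c12scene.png

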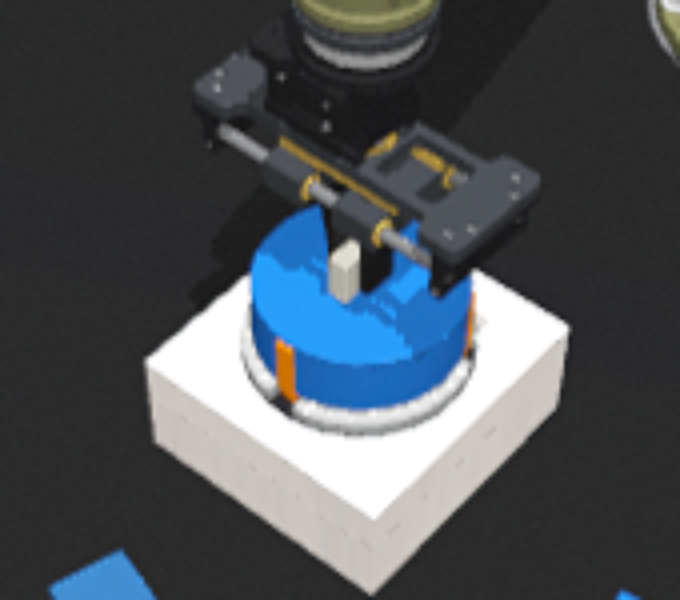

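>>> step_arm(plan=[[[0,0,0],[0,0,0.001],255],[[0,0,0],[0,0,0.002],255],[[0,0,0],[0,0,0.003],255],[[0,0,0],[0,0,0.0035],255],[[0,0,0],[0,0,0.004],255],[[0,0,0],[0,0,0.0043],255],[[0,0,0],[0,0,0.0046],255],[[0,0,0],[0,0,0.0046],255],[[0,0,0],[0,0,0.0046],255],[[0,0,0],[0,0,0.0046],255]])

```text
time: 24.95
position: [0.5451, 0.0366, 0.1595]
tool_rot: [-0.052, 3.141, -0.0]
ft_force: [-4.1, -0.3, 5.8]
grip_width: 0.155
```

>>> step_arm(plan=[[[0,0,0],[0,0,0],255],[[0,0,0],[0,0,0],160],[[0,0,0],[0,0,0],150],[[0,0,0],[0,0,0],120],[[0,0,0],[0,0,0],100],[[0,0,0],[0,0,-0.01],100],[[0,0,0],[0,0,-0.04],100],[[0,0,0],[0,0,-0.08],100],[[0,0,0],[0,0,-0.12],100],[[0,0,0],[0,0,-0.12],100]])

```text
time: 26.2
position: [0.5473, 0.0369, 0.2831]
tool_rot: [-0.052, 3.133, 0.0]
ft_force: [-0.4, 0.3, -0.3]
grip_width: 0.609
```

>>> step_arm(plan=[[[0,0,0],[0,-0.05,0],100],[[0,0,0],[0,-0.1,0],100],[[0,0,0],[0,-0.15,0],100],[[0,0,0],[0,-0.2,0],100],[[0,0,0],[0,-0.22,0],100],[[0,0,0],[0,-0.22,0],100],[[0,0,0],[0,-0.22,0],100],[[0,0,0],[0,-0.22,0],100],[[0,0,0],[0,-0.22,0],100],[[0,0,0],[0,-0.22,0],100]])

```text
time: 27.45
position: [0.5526, -0.1827, 0.2786]
tool_rot: [-0.054, 3.141, -0.0]
ft_force: [0.7, -0.3, 0.4]
grip_width: 0.607
```

```bash
python3 snap.py 13 side scene
python3 - <<'E'
import cv2
for n,b in (('side',(150,280,230,380)),('scene',(110,260,200,370))):
    a=cv2.imread(f'pics/{n}13.png')[b[0]:b[1],b[2]:b[3]]; cv2.imwrite(f'pics/c13{n}.png',cv2.resize(a,None,fx=4,fy=4))
E
```

```text
t 27.45 p [ 0.5526 -0.1827  0.2786] x [-0.999 -0.034 -0.   ] y [-0.034  0.999 -0.   ] F [ 0.67 -0.27  0.36] g 0.6072632339423311
```

View pics/c13side.png

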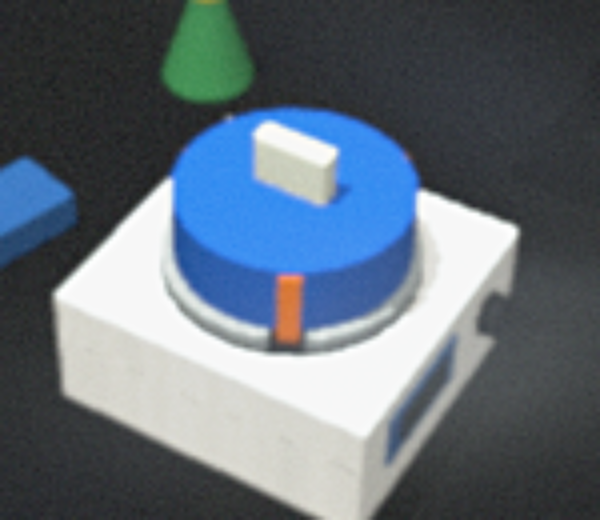

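View pics/c13scene.png

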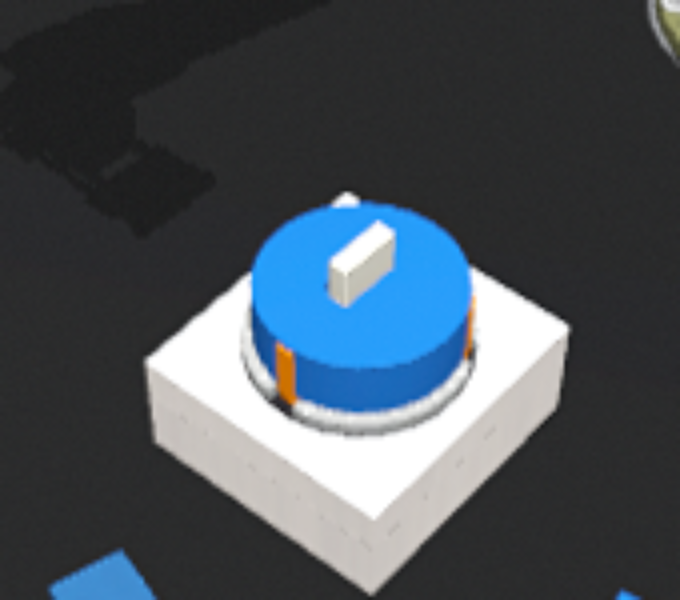

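View pics/scene13.png

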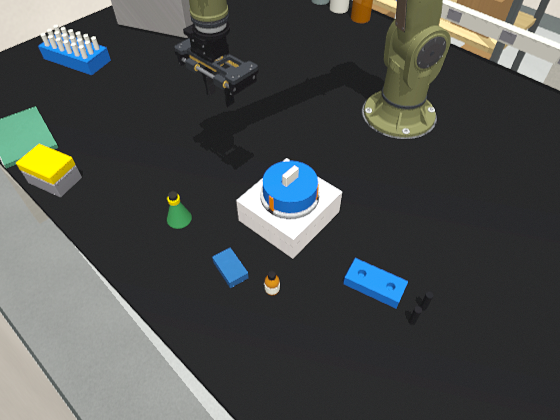

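Run:
```python
import cv2,numpy as np
def stripes(n,k):
    im=cv2.imread(f'pics/{n}{k}.png').astype(float); b,g,r=im[...,0],im[...,1],im[...,2]
    w=np.clip(r-b-60,0,None)*(r>g+30); M=np.zeros_like(w)
    u0,u1,v0,v1=dict(side=(292,312,200,245),scene=(262,280,180,225))[n]; M[v0:v1,u0:u1]=w[v0:v1,u0:u1]
    v,u=np.mgrid[:420,:560]; return (M*u).sum()/M.sum(),(M*v).sum()/M.sum(),M.sum()
for n in('side','scene'):
    P=[stripes(n,k) for k in(11,12,13)]; print(n,np.round(P,2)); s=(P[1][1]-P[0][1])/(.1856-.1632); print('equiv TCP z',.1632-(P[2][1]-P[1][1])/s)
```

```text
side [[ 301.88  217.74 7325.  ]
 [ 301.72  225.58 6816.  ]
 [ 301.81  226.16 6621.  ]]
equiv TCP z 0.16152883224737904
scene [[ 270.53  195.66 7186.  ]
 [ 270.93  202.14 7017.  ]
 [ 270.99  203.11 6673.  ]]
equiv TCP z 0.1598294297070421
```

>>> step_arm(plan=[[[0,0,0],[0,0.05,0],255],[[0,0,0],[0,0.1,0],255],[[0,0,0],[0,0.15,0],255],[[0,0,0],[0,0.2,0],255],[[0,0,0],[0,0.22,0],255],[[0,0,0],[0,0.22,0.02],255],[[0,0,0],[0,0.22,0.05],255],[[0,0,0],[0,0.22,0.075],255],[[0,0,0],[0,0.22,0.088],255],[[0,0,0],[0,0.22,0.09],255]], squeeze=10)

```text
time: 28.8
position: [0.5449, 0.0365, 0.188]
tool_rot: [0.052, -3.14, 0.0]
ft_force: [0.0, -0.1, 0.8]
grip_width: 0.008
```

>>> step_arm(plan=[[[0,0,0],[0,0,0.001],255],[[0,0,0],[0,0,0.002],255],[[0,0,0],[0,0,0.003],255],[[0,0,0],[0,0,0.0035],255],[[0,0,0],[0,0,0.004],255],[[0,0,0],[0,0,0.0044],255],[[0,0,0],[0,0,0.0044],255],[[0,0,0],[0,0,0.0044],255],[[0,0,0],[0,0,0.0044],255],[[0,0,0],[0,0,0.0044],255]])

```text
time: 30.05
position: [0.5454, 0.0366, 0.1854]
tool_rot: [-0.052, 3.14, -0.0]
ft_force: [-2.1, 0.8, 6.6]
grip_width: 0.004
```

>>> step_arm(plan=[[[0,0,0],[0,0,-0.02],255],[[0,0,0],[0,0,-0.06],255],[[0,0,0],[0,0,-0.1],255],[[0,0,0],[0,-0.05,-0.1],255],[[0,0,0],[0,-0.1,-0.1],255],[[0,0,0],[0,-0.15,-0.1],255],[[0,0,0],[0,-0.18,-0.1],255],[[0,0,0],[0,-0.18,-0.1],255],[[0,0,0],[0,-0.18,-0.1],255],[[0,0,0],[0,-0.18,-0.1],255]])

```text
time: 31.3
position: [0.5515, -0.1414, 0.2841]
tool_rot: [-0.056, 3.141, 0.001]
ft_force: [-0.8, 1.0, 0.9]
grip_width: 0.006
```

```bash
python3 snap.py 14 side
python3 - <<'E'
import cv2
a=cv2.imread('pics/side14.png')[150:280,230:380]; cv2.imwrite('pics/c14.png',cv2.resize(a,None,fx=4,fy=4))
E
```

```text
t 31.3 p [ 0.5515 -0.1414  0.2841] x [-0.999 -0.036 -0.   ] y [-0.036  0.999  0.   ] F [-0.84  1.02  0.92] g 0.006488845924618674
```

View pics/c14.png

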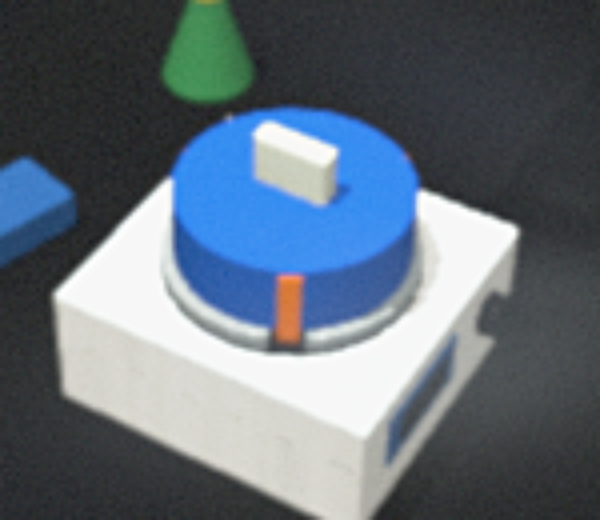

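The cover sits level on the ring. The orange lug at crop pixel (288, 310) is inside its notch, and the arm is clear.

```bash
python3 -c "
from bench import ctrl
print(ctrl.close_job())"
```

```text
the job is handed in; nothing more can be done
None
```

I loaded both vials into heater bores, one in each, then set the blue cover on the ring with its lugs in the notches, and handed the job in at about 31 s of the 72 s allowed.

- **Vials:** Before the cover went on, the scene picture showed both vials standing equally proud of the block, with the same amount of amber visible on each. Neither vial met any noticeable force going in.
- **Ring angle:** I read the notch angle from the wrist camera as about +0.03 rad in world axes. The lugs dropped in at the first try, so I did not have to feel for the notches.
- **Cover:** The first firm contact came with the cover's origin about 89.5 mm above the heater's underside, against 89 mm when home. A light press on the handle top (about 7 N) met it at about 171.4 mm, against the expected 171 mm. The last side picture shows it level with the near lug in its notch.
- **Bystanders:** In the last scene picture, taken before the final press on the handle, the flask, carton, dropper bottle and black look-alikes stood where they had been.

**Disagreements:**
- Tracking the side camera's orange stripe put the cover about 2 mm higher than the contact readings. The stripe is partly hidden by the ring there, and the same estimate from the scene camera agreed with contact to about 0.3 mm, so I went with the contact reading.
- The wrist camera's calibration was off by about 1.3 mm in world x, which I corrected for.

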